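# Shut down a plate mixer: dial to zero, lock lever through its gate

### The arm

A 7-joint arm with a two-finger parallel gripper is mounted at the origin on the work surface. World frame = base frame: x ahead of the robot, y to its left, z up, the work surface at z = 0. Lengths are in m, angles in rad, forces in N, time in s.
With the tool pointing down it reaches from about 0.425 to 0.875 m from the base axis. Payload 9.9 kg.
Tool frame: the origin (TCP) lies between the finger pads; the fingertips stand 11 mm ahead of it and the grasp point (between the pads) lies 8 mm behind it; z points along the fingers, y is the line along which they close (so a half turn about z gives the same grasp; the last joint's range is limited). The gripper opens to 85 mm and grips with 20 to 120 N. Pads are 22 mm wide; open, the fingers measure 114 mm over their backs; the gripper's body (76 mm by 85 mm) begins 54 mm behind the grasp point. The pads swing forward as they close: fully open they stand 13 mm farther back than shut.
Start: joints at [-1.361, 0.576, 0.025, 1.437, -0.015, 1.129, -0.057], TCP at [0.195, 0.646, 0.242] pointing down, gripper open.
Joint ranges: [-2.76, 2.76], [-0.34, 2.15], [-1.52, 1.57], [0.19, 2.46], [-1.09, 4.23], [0.17, 1.99], [-2.82, 2.82]. Speed limits (rad/s): [2.22, 2.22, 3.01, 3.01, 3.14, 3.14, 3.14].

### API

Orientations are given as a 3x3 rotation matrix whose columns are the frame's x, y, z axes.
In Python, from bench import robot, grab_frame, order, cut_out, mark_of gives the robot as it stands.
- The arm moves only by the tool play_rows, never from a script. Its argument "increments" is a list of rows, each a list of 4 numbers: the shift along the tool's x, y, z in mm, then the turn about the tool's z in degrees. In form: [[tx, ty, tz, twist], ...]. A call has 1 to 12 rows; each row shifts and turns the commanded pose from where the row before left it, along the tool's axes as they then stand; what a row does not reach is not made up. A row lasts 1/8 s, in which the tool goes at most 62.5 mm and 10.7 degrees, less where a joint would pass 70% of its speed; a pose out of reach is approached as far as the arm can. A call is refused whole if a number of a shift passes 62.5 or a number of a turn 10.7, either way. A call with a gripper value outside its range is refused whole. "jaw" is the opening, from 0 (shut) to 1 (fully open), set as the call begins (left out, the last holds). The fingers move at their own pace and stop on an object; "squeeze" is the grip in N (left out, the last holds). Time passes only in rows, so rows that do not move let the fingers close. It gives the time, the measured TCP pose, the force, the opening and the grip force at its end, in the units of the state.
- robot.state(): the state, without advancing time (a new reading comes with each control period).
- grab_frame(name): name is "scene" or "top" or "wrist"; returns a dict with "img" (384x512x3 uint8, blue, green, red), "K" (3x3 intrinsics, pixels), "extrinsics" (4x4, takes a point from camera to world coordinates); the wrist camera has in their place "mount" (4x4, takes a point from camera to tool coordinates, whose origin is the TCP and whose axes are the flange's). Camera axes: x right, y down, z forward; pixel columns grow to the right and rows downward; lengths in m; the calibration is good to about 2 mm. A picture is of the moment at which its call begins: read the wrist's pose just before it. There is no depth.
- order.finish_job(): hands the job in; it is judged then, once.
Trained networks look in a picture, given as the dict that the camera call returned (one of the last four; its "shot" number tells which), for a name from the list of things; names that differ only in an ending like _2 or _b are one class to them, and where a whole thing is asked for, a point or a joint stands for the part that bears it (a point fixed in the world has none). Each returns a list of dicts, best first, with "conf" (0 to 1); they miss things now and then, are a little off and sometimes report something else, mostly with a low value. They report only what shows in the picture. A call takes as long as a camera call.
- cut_out(picture, query): "region" (384x512 bool, what is visible of it) and "uv" ([column, row] in pixels, amid what is visible of it).
- mark_of(picture, query): "uv" ([column, row] in pixels: a listed point, or the origin of a listed thing).
The state is a dict: "time_s": time; "joints": joint angles; "joint_vel": joint speeds; "tau": joint torques, N m; "tcp_pos": TCP position; "ee_rot": TCP orientation; "wrist_force": force on the tool from outside, world axes, zero at the start; "torque": the same for the moment, N m; "opening": finger opening in m; "finger_force": force on a finger pad.
Only numpy, scipy, OpenCV 4.12 (cv2) and the standard library are available. Lean on these libraries where they do the work, as an engineer would, in place of code of your own. Each camera call takes 0.05 s, during which the arm holds its last target. There are 200 camera calls.

### The job

Shut down the plate mixer: first turn its speed dial back until the pointer lines up with the zero mark (the T-shaped mark) and leave it there, then move the platform lock lever through its zigzag gate, all the way into the notch at the far end. Leave the well plate on the mixer, and the flask and tip box beside it, where they are.

Things in the scene. Friction and masses are not known exactly. Their poses are not given: they have to be found in the camera images.
- mixer: Bench mixer for well plates, fixed: white housing 270 (x) x 320 (y) x 70 mm high, origin at the centre of its underside; its x axis points away from the operator's side, its y axis to the left. On its top, dial at (-55, +90) mm, gate plate of the lock lever centred at (-55, -85) mm, and an aluminium platform (98 x 140 mm, centred at (80, 0) mm, rim top 88 mm above the bench) that carries the well plate. It may be turned up to 0.3 rad.
- dial (a joint): Speed dial angle, rad. 0: the pointer is on the zero mark; positive: turned clockwise seen from above, away from zero (it starts at 0.8 to 2.4). It runs from -0.5 to 2.7, so there is no stop at zero: do not overshoot. Plain friction of about 0.15 N m, stays where it is left.
- dial_axis (a point): On the dial's vertical turning axis at the housing's top face (70 mm above the bench), axes as the mixer's. The dial is a grey fluted disc, diameter 104, its top face 18 mm above this point; on it stands a black diametral bar 14 mm wide and 34 mm tall (top 52 mm above this point), from 40 mm behind the axis to the pointer nose 48 mm ahead; the last 12 mm before the nose are narrowed to 8 mm. The bar can be pushed from the side or pinched.
- pointer_nose (a point): Top of the pointer end of the dial's bar: the narrowed end, with a white line along its top; 48 mm from the axis, 122 mm above the bench.
- zero_mark (a point): The zero mark on the housing's top face: a black T, 70 mm from the dial axis in the mixer's +x direction. Finer marks every 0.26 rad run clockwise from it.
- lever_top (a point): Top centre of the lock lever: an upright black round grip, diameter 24, from 100 to 160 mm above the bench, on a 12 mm stem. The lever stays upright and slides level in the slot with about 1.5 N of friction; it stays where it is left. At the start it stands within 12 mm of gate_run.
- gate_run (a point): Start of the slot's centre line, at the gate plate's top face (82 mm above the bench), axes as the mixer's. The slot is 18 mm wide in a steel plate of 150 x 100 mm, so the stem has 3 mm play to each side. Going from here: 50 mm along the mixer's +x to gate_turn1, 44 mm along its +y to gate_turn2, 50 mm along its +x to gate_lock. The slot's ends lie 9 mm beyond gate_run and gate_lock.
- gate_turn1 (a point): First corner of the slot's centre line.
- gate_turn2 (a point): Second corner of the slot's centre line.
- gate_lock (a point): Far end notch (locked) of the slot's centre line, same height and axes as gate_run. The lever at its full travel stands up to 3 mm beyond this point.
- plate: Black 24-well plate, 86 x 128 x 15 mm, loose, lying inside the rim of the mixer's platform, its top 97 mm above the bench. Bystander. Origin under its centre.
- flask: Empty conical glass flask, base diameter 84, height 143 mm, loose on the bench to the right of the mixer. Bystander. Origin under its centre.
- tipbox: Grey pipette tip box with clear lid, 85 x 125 x 65 mm, loose on the bench to the left of the mixer. Bystander. Origin under its centre.

How it is judged:
On the way, in this order (a step that is already met when the one before it is completed fails the run):
1. the dial reads zero (within 0.08 rad) while the lever is still in the first leg of its gate (value of joint dial between -0.08 and 0.08 rad and x of lever_top in the frame of gate_turn1 below -0.012 m), for 0.3 s.
2. the lever is in the far end notch (x of lever_top in the frame of gate_lock above -0.01 m and y of lever_top in the frame of gate_lock above -0.01 m), for 0.2 s.
At the end, for the whole second after the job is handed in: The dial's pointer stands at the zero mark within 0.08 rad (4.6 degrees) and at rest; the lever stands in the far end notch, no more than 10 mm short of gate_lock; the plate is at rest on its platform (all of step 2 and value of joint dial between -0.08 and 0.08 rad and velocity of joint dial between -0.05 and 0.05 rad/s and linear speed of plate below 0.02 m/s); the robot touches nothing.
It fails at once if the well plate is moved more than 15 mm (distance of plate from where it was at the start of the episode above 0.015 m).
It fails at once if the flask is moved more than 30 mm or tipped (distance of flask from where it was at the start of the episode above 0.03 m or angle between flask's own z axis and vertical above 0.4 rad).
It fails at once if the tip box is moved more than 30 mm or tipped (distance of tipbox from where it was at the start of the episode above 0.03 m or angle between tipbox's own z axis and vertical above 0.4 rad).
It also fails if it takes over 61 s, if anything falls off the work surface, if the arm or the gripper's body presses on something with over 40 N, if the wrist force passes 120 N, or if a joint passes its speed limit or range.

## Working session

There is one attempt and no reset: what is moved stays moved. The work goes in short steps, Python scripts to look and compute and a tool call to move; the robot and the scene stay as the last step left them, time stands still between calls to the robot, and variables do not carry over. Pictures are saved under pics/ and viewed, at most 10 in all, crops included, and the job is handed in when it is done.

Besides the shell and the picture viewer there is one more tool, called after "Call:" by a JSON object that holds its "name" and its "arguments". play_rows: Moves the arm, as the interface text tells. Its arguments: {"type":"object","properties":{"increments":{"type":"array"},"jaw":{"type":"number"},"squeeze":{"type":"number"}},"required":["increments"]}

```bash
mkdir -p pics && cat > h.py <<'E'
import numpy as np,cv2
from bench import robot,grab_frame,order,cut_out,mark_of
def ray(f,uv,T=None):
    T=np.array(f["extrinsics"]) if T is None else T
    d=np.linalg.inv(f["K"])@[uv[0],uv[1],1]
    return T[:3,3],T[:3,:3]@d
def onz(f,uv,z,T=None):
    o,d=ray(f,uv,T); return o+d*(z-o[2])/d[2]
H=dict(gate_run=.082,gate_turn1=.082,gate_turn2=.082,gate_lock=.082,zero_mark=.07,dial_axis=.07,pointer_nose=.122,lever_top=.16,plate=.082,mixer=0,flask=0,tipbox=0)
def wristT(f,s):
    T=np.eye(4);T[:3,:3]=s["ee_rot"];T[:3,3]=s["tcp_pos"];return T@np.array(f["mount"])
E
python3 - <<'E'
from h import *
s=robot.state();print(s["time_s"],s["tcp_pos"],s["ee_rot"],s["opening"])
for c in("top","scene"):
    f=grab_frame(c);cv2.imwrite(f"pics/{c}0.png",f["img"])
    for n,z in H.items():
        m=mark_of(f,n)
        if m: print(c,n,round(m[0]["conf"],2),np.round(m[0]["uv"],1),onz(f,m[0]["uv"],z)[:2].round(4))
E
```

```text
0.0 [0.19533247 0.6456422  0.2414387 ] [[-9.57171119e-01  2.89522523e-01 -3.97930388e-04]
 [ 2.89522782e-01  9.57169733e-01 -1.63149296e-03]
 [-9.14670333e-05 -1.67682785e-03 -9.99998590e-01]] 0.08517312214861487
top gate_run 0.59 [308.9 214.7] [ 0.5043 -0.1392]
top gate_turn1 0.92 [303.6 199.4] [ 0.5528 -0.1271]
top gate_turn2 0.92 [303.6 199.4] [ 0.5528 -0.1271]
top gate_lock 0.96 [287.9 183.9] [ 0.6048 -0.0826]
top zero_mark 0.72 [240.3 189.8] [0.5984 0.0663]
top dial_axis 0.57 [243.5 208.6] [0.5382 0.0595]
top pointer_nose 0.94 [257.8 221. ] [0.4888 0.0176]
top lever_top 0.62 [309.6 206.3] [ 0.5162 -0.1343]
top plate 0.9 [261.7 165.8] [ 0.6683 -0.0052]
top mixer 0.69 [266.8 194.4] [ 0.5933 -0.0169]
top flask 0.93 [388.4 183.7] [ 0.6035 -0.4184]
top tipbox 0.98 [145.1 232.8] [0.4924 0.3825]
scene gate_run 0.94 [201.1 208.9] [ 0.5135 -0.1353]
scene gate_turn1 0.82 [208.3 220.8] [ 0.5649 -0.1372]
scene gate_turn2 0.82 [208.3 220.8] [ 0.5649 -0.1372]
scene zero_mark 0.76 [278.3 206.1] [0.6085 0.0644]
scene dial_axis 0.89 [260.5 194.1] [0.5396 0.0456]
scene pointer_nose 0.56 [249.4 176.9] [0.5066 0.0279]
scene lever_top 0.48 [199.  191.2] [ 0.5222 -0.1357]
scene plate 0.97 [269.7 229.9] [ 0.6802 -0.0093]
scene mixer 0.96 [252.7 229.5] [ 0.5949 -0.015 ]
scene flask 0.92 [117.1 294.5] [ 0.6029 -0.4263]
scene tipbox 0.54 [262.  189.5] [0.4633 0.0961]
```

View pics/top0.png

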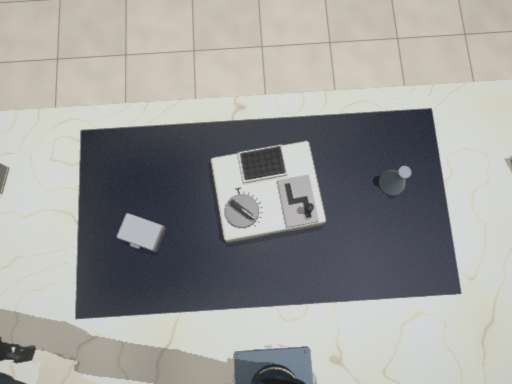

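View pics/scene0.png

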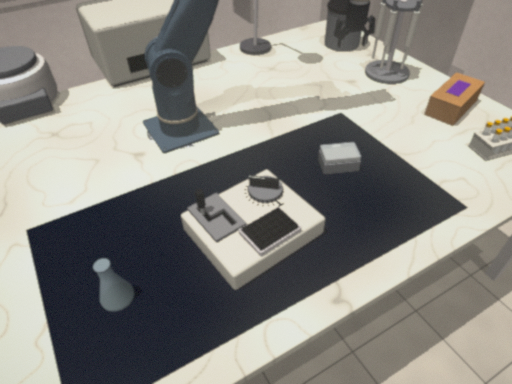

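Top view: the mixer is centred around (268,192), dial at (243,210) with its nose pointing lower right at (257,220) and the T mark at (240,190). The lever is near (309,208) at the start of the slot. The scene view agrees, and the flask and tip box are clear of the mixer. Next I'll move above the mixer.

Call:
{"name": "play_rows", "arguments": {"increments": [[-42,-43,-10,0],[-42,-43,-10,0],[-42,-43,-10,0],[-42,-43,-10,0],[-42,-43,-10,0],[-42,-43,-10,0],[-42,-43,-10,0],[-42,-43,-10,0],[-42,-43,-10,0],[-42,-43,-10,0],[-42,-43,-10,0],[-42,-43,-10,0]], "jaw": 1}}

```text
time_s: 2.8
tcp_pos: [0.5291, 0.0045, 0.363]
ee_rot: [[-0.957, 0.289, 0.001], [0.289, 0.957, 0.0], [-0.001, 0.001, -1.0]]
wrist_force: [1.1, -0.0, -1.2]
opening: 0.0857
finger_force: 0.0
```

```bash
cat >> h.py <<'E'
from scipy.optimize import least_squares
L=dict(mixer=(0,0),dial_axis=(-55,90),zero_mark=(15,90),plate=(80,0),gate_run=(-105,-107),gate_turn1=(-55,-107),gate_turn2=(-55,-63),gate_lock=(-5,-63))
def look(tag,cam="wrist"):
    s=robot.state();f=grab_frame(cam);T=wristT(f,s) if cam=="wrist" else np.array(f["extrinsics"])
    cv2.imwrite(f"pics/{tag}.png",f["img"]);P={}
    for n,z in H.items():
        if n in("flask","tipbox"):continue
        m=mark_of(f,n)
        if m and m[0]["conf"]>.4:
            P[n]=onz(f,m[0]["uv"],z,T)[:2];print(n,round(m[0]["conf"],2),np.round(m[0]["uv"]),P[n].round(4))
    return s,f,T,P
def fit(P):
    k=[n for n in L if n in P];A=np.array([L[n] for n in k])/1000;B=np.array([P[n] for n in k])
    w=lambda p:A@np.array([[np.cos(p[2]),np.sin(p[2])],[-np.sin(p[2]),np.cos(p[2])]])+p[:2]
    r=least_squares(lambda p:(w(p)-B).ravel(),[.59,-.016,.1],loss="soft_l1",f_scale=.003)
    print("mixer",r.x.round(4));print({n:(e*1000).round(1).tolist() for n,e in zip(k,w(r.x)-B)});return r.x
def W(p,n):
    c,s=np.cos(p[2]),np.sin(p[2]);a=np.array(L[n])/1000;return p[:2]+[c*a[0]-s*a[1],s*a[0]+c*a[1]]
E
python3 - <<'E'
from h import *
s,f,T,P=look("w1");print(s["tcp_pos"],s["joints"].round(3) if hasattr(s["joints"],"round") else s["joints"],s["time_s"])
p=fit(P)
for n in L:print(n,W(p,n).round(4))
E
```

```text
gate_run 0.61 [145. 171.] [ 0.5136 -0.1403]
gate_turn1 0.73 [161. 200.] [ 0.5575 -0.1349]
gate_turn2 0.73 [161. 200.] [ 0.5575 -0.1349]
gate_lock 0.72 [207. 218.] [ 0.6019 -0.0841]
zero_mark 0.93 [314. 183.] [0.6    0.0721]
dial_axis 0.61 [295. 140.] [0.5336 0.0621]
pointer_nose 0.84 [266. 128.] [0.5004 0.0287]
lever_top 0.92 [127. 193.] [ 0.5192 -0.1373]
mixer 0.9 [253. 184.] [ 0.5981 -0.0148]
[0.52909834 0.00450714 0.36300362] [-0.322  0.275  0.306  1.625 -0.087  1.255  1.278] 2.8
mixer [ 0.5993 -0.0198  0.1483]
{'mixer': [1.2, -5.0], 'dial_axis': [-2.0, -1.0], 'zero_mark': [0.9, -0.8], 'gate_run': [-2.3, -0.9], 'gate_turn1': [3.3, 1.1], 'gate_turn2': [-3.2, 44.6], 'gate_lock': [1.8, 1.2]}
mixer [ 0.5993 -0.0198]
dial_axis [0.5316 0.061 ]
zero_mark [0.6009 0.0714]
plate [ 0.6785 -0.008 ]
gate_run [ 0.5113 -0.1412]
gate_turn1 [ 0.5607 -0.1338]
gate_turn2 [ 0.5542 -0.0903]
gate_lock [ 0.6037 -0.0829]
```

View pics/w1.png

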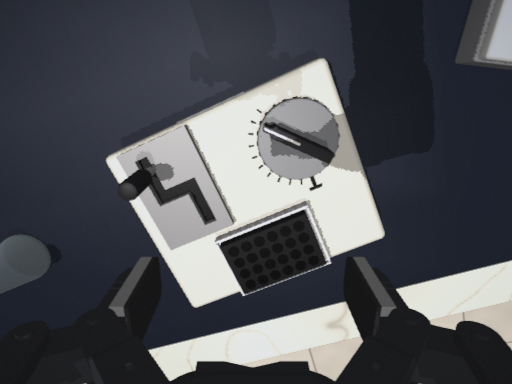

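Wrist view: the dial is at (298,140), the nose with its white line at (267,127), T mark at (314,184), and the lever's top at (128,188) at the near slot end. The slot runs through (155,172), (170,198), (190,185) and (210,220). I'll pinch the bar on the axis with tool y at about -41°, which leaves joint 7 room to turn back.

Call:
{"name": "play_rows", "arguments": {"increments": [[14,55,0,0],[0,0,8,10.4],[0,0,8,10.4],[0,0,8,10.4],[0,0,8,10.4],[0,0,8,10.4],[0,0,8,10.4],[0,0,8,10.4],[0,0,8,10.4],[0,0,8,10.4],[0,0,8,10.4],[0,0,8,10.4]]}}

```text
time_s: 4.85
tcp_pos: [0.5308, 0.0636, 0.2741]
ee_rot: [[0.663, 0.749, 0.0], [0.749, -0.663, 0.0], [0.0, -0.0, -1.0]]
wrist_force: [0.4, 0.0, -0.5]
opening: 0.085
finger_force: 0.0
```

```bash
python3 - <<'E'
from h import *
s,f,T,P=look("w2");print(s["tcp_pos"],np.round(s["joints"],3),s["time_s"],np.round(s["ee_rot"],3))
if "pointer_nose" in P: print([(n,np.degrees(np.arctan2(*(P["pointer_nose"]-a)[::-1]))) for n,a in [("fit",np.array([.5316,.061])),("dial",P.get("dial_axis",np.zeros(2)))]])
for n,z in (("tcpaxis",.122),):
  q=np.linalg.inv(T)@[*s["tcp_pos"][:2],z,1];u=f["K"]@q[:3];print(u[:2]/u[2])
E
```

```text
gate_run 0.97 [346. 306.] [ 0.5015 -0.1411]
gate_turn1 0.97 [357. 251.] [ 0.5557 -0.0888]
gate_turn2 0.97 [357. 251.] [ 0.5557 -0.0888]
gate_lock 0.71 [389. 225.] [ 0.6009 -0.0858]
zero_mark 0.57 [299. 114.] [0.6022 0.0714]
dial_axis 0.63 [250. 165.] [0.5292 0.0651]
pointer_nose 0.76 [254. 224.] [0.5019 0.0281]
plate 0.85 [412. 126.] [ 0.6784 -0.01  ]
mixer 0.87 [331. 166.] [ 0.5954 -0.0185]
[0.53079832 0.06359418 0.27408369] [-0.698  0.414  0.724  1.776 -0.309  1.068 -0.589] 4.85 [[ 0.663  0.749  0.   ]
 [ 0.749 -0.663  0.   ]
 [ 0.    -0.    -1.   ]]
[('fit', np.float64(-132.00665653743897)), ('dial', np.float64(-126.42753828326377))]
[251.62011834 178.39514981]
```

View pics/w2.png

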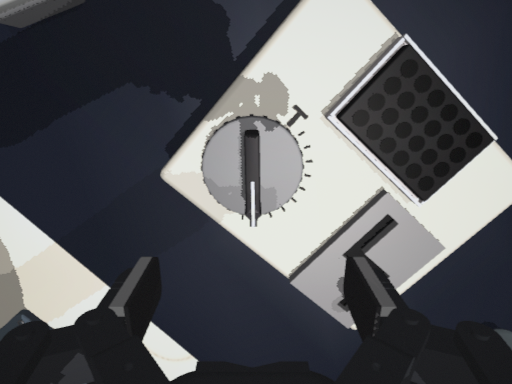

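The bar runs vertically in the picture from (251,131) to (254,226), in line with the tool, and the TCP projects onto it at (252,178). Now I'll go down and pinch.

Call:
{"name": "play_rows", "arguments": {"increments": [[0,1,24,0],[0,0,24,0],[0,0,24,0],[0,0,24,0],[0,0,24,0],[0,0,24,0],[0,0,22,0],[0,0,0,0]]}}

```text
time_s: 6.4
tcp_pos: [0.5309, 0.0621, 0.1073]
ee_rot: [[0.659, 0.752, -0.003], [0.752, -0.659, -0.0], [-0.002, -0.002, -1.0]]
wrist_force: [-0.2, 0.4, 0.1]
opening: 0.085
finger_force: 0.0
```

Call:
{"name": "play_rows", "arguments": {"increments": [[0,0,0,0],[0,0,0,0],[0,0,0,0],[0,0,0,0],[0,0,0,0],[0,0,0,0]], "jaw": 0, "squeeze": 50}}

```text
time_s: 7.15
tcp_pos: [0.5308, 0.0633, 0.1088]
ee_rot: [[0.658, 0.753, -0.002], [0.753, -0.658, 0.002], [0.0, -0.002, -1.0]]
wrist_force: [-5.8, 2.9, 10.9]
opening: 0.0133
finger_force: 49.4
```

Call:
{"name": "play_rows", "arguments": {"increments": [[0,0,-1.5,-10.5],[0,0,0,-10.5],[0,0,0,-10.5],[0,0,0,-10.5],[0,0,0,-10.5],[0,0,0,-10.5],[0,0,0,-10.5],[0,0,0,-10.5],[0,0,0,-10.5],[0,0,0,-10.5],[0,0,0,-10.5],[0,0,0,-10.5]]}}

```text
time_s: 8.65
tcp_pos: [0.5332, 0.0643, 0.109]
ee_rot: [[-0.996, 0.084, 0.002], [0.084, 0.996, 0.002], [-0.002, 0.003, -1.0]]
wrist_force: [8.2, 7.8, -21.3]
opening: 0.0132
finger_force: 49.8
```

```bash
python3 - <<'E'
from h import *
s=robot.state();print(s["tcp_pos"],np.round(s["joints"],3),s["time_s"],s["wrist_force"],s["torque"],np.degrees(np.arctan2(s["ee_rot"][1][0],s["ee_rot"][0][0]))+180)
s,f,T,P=look("w3")
E
```

```text
[0.53319854 0.06428997 0.10903558] [-0.147  0.534 -0.088  1.961  0.071  0.647  1.207] 8.65 [  8.23011884   7.8015163  -21.29462002] [ 1.47316727 -1.72375603 -0.20672887] 355.1725816285019
zero_mark 0.79 [274. 325.] [0.6011 0.0723]
pointer_nose 0.68 [251. 370.] [0.5813 0.0587]
mixer 0.86 [161. 272.] [ 0.5977 -0.0208]
```

View pics/w3.png

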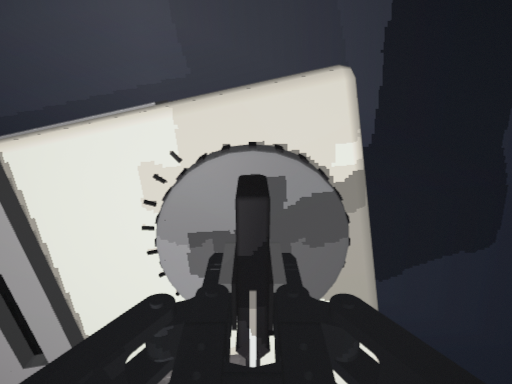

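The nose now points to about -4.8° against a zero direction of about 8.4°. The bar sits between the fingers at (253,240), with the T mark hidden behind them. I'll turn 13° more, release and check from above.

Call:
{"name": "play_rows", "arguments": {"increments": [[0,0,0,-7],[0,0,0,-6.2],[0,0,0,0],[0,0,0,0]]}}

```text
time_s: 9.7
tcp_pos: [0.5332, 0.0647, 0.109]
ee_rot: [[-0.99, -0.141, 0.002], [-0.141, 0.99, 0.003], [-0.003, 0.002, -1.0]]
wrist_force: [8.8, 9.2, -19.2]
opening: 0.0125
finger_force: 50.3
```

Call:
{"name": "play_rows", "arguments": {"increments": [[0,0,0,0],[0,0,0,0],[0,0,0,0],[0,0,0,0],[0,0,-20,0],[0,0,-40,0],[0,0,-40,0],[0,0,-40,0],[-20,0,-30,0],[-30,0,-30,0],[-30,0,0,0],[0,0,0,0]], "jaw": 1}}

```text
time_s: 11.2
tcp_pos: [0.6121, 0.0735, 0.3093]
ee_rot: [[-0.99, -0.138, 0.0], [-0.138, 0.99, 0.0], [-0.0, 0.0, -1.0]]
wrist_force: [-0.7, 0.1, -1.5]
opening: 0.0855
finger_force: 0.0
```

```bash
python3 - <<'E'
from h import *
s,f,T,P=look("w4");print(s["tcp_pos"],s["time_s"],np.round(s["ee_rot"],3))
p=fit({k:v for k,v in P.items() if not k.startswith("gate_turn")})
for a in (W(p,"dial_axis"),):
  print("dial",p[2]-np.arctan2(*(P["pointer_nose"]-a)[::-1]))
im=f["img"];q=[np.linalg.inv(T)@[*W(p,"dial_axis"),.088,1]];u=f["K"]@q[0][:3];u=u[:2]/u[2];print("axis px",u)
x,y=np.clip(u.astype(int)-75,0,[361,233]);print(x,y)
cv2.imwrite("pics/w4c.png",cv2.resize(im[y:y+150,x:x+150],(600,600),interpolation=cv2.INTER_CUBIC))
E
```

```text
gate_run 0.62 [59. 30.] [ 0.5063 -0.1383]
gate_turn1 0.84 [69. 81.] [ 0.5537 -0.1306]
gate_turn2 0.84 [69. 81.] [ 0.5537 -0.1306]
gate_lock 0.82 [116. 130.] [ 0.599  -0.0808]
zero_mark 0.79 [254. 148.] [0.6002 0.0738]
dial_axis 0.55 [253.  87.] [0.5334 0.0625]
pointer_nose 0.63 [255. 138.] [0.5806 0.0714]
lever_top 0.83 [ 7. 32.] [ 0.5185 -0.1359]
plate 0.83 [176. 204.] [ 0.6768 -0.0103]
mixer 0.78 [186. 127.] [ 0.598  -0.0189]
[0.61210116 0.07351442 0.3093345 ] 11.2 [[-0.99  -0.138  0.   ]
 [-0.138  0.99   0.   ]
 [-0.     0.    -1.   ]]
mixer [ 0.5974 -0.0189  0.121 ]
{'mixer': [-0.6, -0.1], 'dial_axis': [-1.5, 1.3], 'zero_mark': [1.2, -1.6], 'plate': [-0.0, 1.1], 'gate_run': [-0.2, 0.5], 'gate_lock': [1.0, -1.3]}
dial -0.03376305307472956
axis px [254.03924076  85.8981448 ]
179 10
```

View pics/w4c.png

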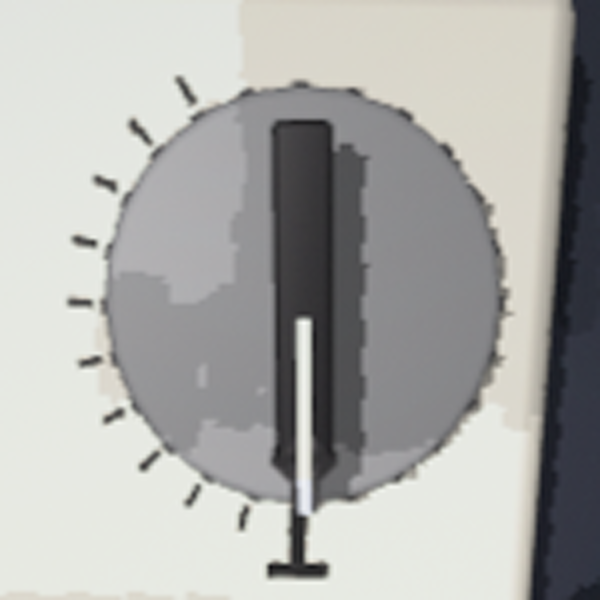

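The pointer's white line (303,320)→(305,510) lies on the T's stem (298,540), about 2° past the mark, which is within 4.6°. Next is the lever.

Call:
{"name": "play_rows", "arguments": {"increments": [[24,-39,10,0],[24,-39,10,0],[24,-39,10,0],[24,-39,10,0],[25,-39,10,0],[0,0,0,0]]}}

```text
time_s: 12.5
tcp_pos: [0.516, -0.1405, 0.2593]
ee_rot: [[-0.991, -0.132, -0.002], [-0.132, 0.991, -0.002], [0.002, -0.001, -1.0]]
wrist_force: [-0.4, 0.2, 0.5]
opening: 0.0859
finger_force: 0.0
```

```bash
python3 - <<'E'
from h import *
s,f,T,P=look("w5");print(s["tcp_pos"],s["time_s"],np.round(s["ee_rot"],3))
im=f["img"].copy()
for z in (.082,.16):
  u=f["K"]@(np.linalg.inv(T)@[*s["tcp_pos"][:2],z,1])[:3];u=u[:2]/u[2];print(z,u);cv2.drawMarker(im,tuple(int(v) for v in u),(0,0,255),0,12)
c=cut_out(f,"lever_top")
if c:
  m=c[0]["region"].astype("uint8");print(c[0]["conf"],cv2.boundingRect(m))
cv2.imwrite("pics/w5m.png",im)
E
```

```text
gate_run 0.67 [256. 166.] [ 0.5089 -0.1382]
gate_turn1 0.72 [299. 211.] [ 0.5506 -0.0874]
gate_turn2 0.72 [299. 211.] [ 0.5506 -0.0874]
gate_lock 0.65 [297. 254.] [ 0.6012 -0.0807]
zero_mark 0.64 [428. 266.] [0.6027 0.0736]
dial_axis 0.56 [439. 208.] [0.5327 0.0629]
pointer_nose 0.87 [462. 273.] [0.5783 0.0711]
lever_top 0.75 [259. 203.] [ 0.5186 -0.1355]
plate 0.95 [346. 317.] [ 0.6747 -0.0097]
mixer 0.74 [335. 228.] [ 0.6003 -0.0192]
[ 0.51596158 -0.14051217  0.25928732] 12.5 [[-0.991 -0.132 -0.002]
 [-0.132  0.991 -0.002]
 [ 0.002 -0.001 -1.   ]]
0.082 [253.06271595 172.20206983]
0.16 [253.26513564 198.61625921]
0.47 (393, 161, 110, 115)
```

View pics/w5m.png

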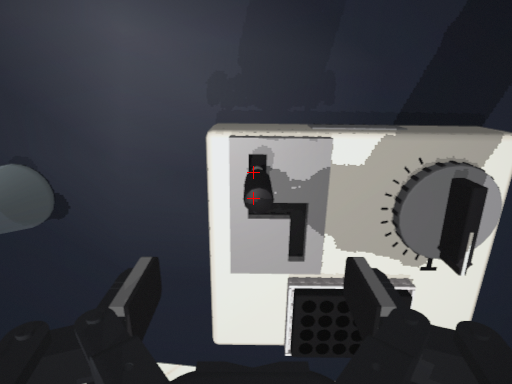

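The lever top is at (259,200), about 4 mm to the right of the TCP's projection. The slot corners are at (257,211) and (298,211), the lock end is at about (298,253), and the slot lies square to the tool. I'll go down around the lever and grip it.

Call:
{"name": "play_rows", "arguments": {"increments": [[-3,4.5,20,0],[0,0,22,0],[0,0,22,0],[0,0,22,0],[0,0,22,0],[0,0,20,0],[0,0,0,0]]}}

```text
time_s: 13.98
tcp_pos: [0.5197, -0.1314, 0.1307]
ee_rot: [[-0.99, -0.139, -0.003], [-0.139, 0.99, 0.001], [0.003, 0.001, -1.0]]
wrist_force: [-0.4, 0.1, 0.1]
opening: 0.0855
finger_force: 0.0
```

Call:
{"name": "play_rows", "arguments": {"increments": [[0,0,0,0],[0,0,0,0],[0,0,0,0],[0,0,0,0],[0,0,0,0],[0,0,0,0]], "jaw": 0, "squeeze": 30}}

```text
time_s: 14.72
tcp_pos: [0.5209, -0.132, 0.1324]
ee_rot: [[-0.99, -0.138, 0.001], [-0.138, 0.99, -0.001], [-0.001, -0.001, -1.0]]
wrist_force: [0.0, -1.2, 5.8]
opening: 0.0233
finger_force: 30.3
```

Call:
{"name": "play_rows", "arguments": {"increments": [[-9,0,0,0],[-9,0,0,0],[-9,0,0,0],[-8,0,0,0],[0,0,0,0]]}}

```text
time_s: 15.35
tcp_pos: [0.5564, -0.1271, 0.1325]
ee_rot: [[-0.99, -0.139, 0.002], [-0.139, 0.99, -0.001], [-0.002, -0.001, -1.0]]
wrist_force: [0.8, 0.4, 4.9]
opening: 0.0233
finger_force: 30.5
```

Call:
{"name": "play_rows", "arguments": {"increments": [[-3,0,0,0],[0,0,0,0]]}}

```text
time_s: 15.6
tcp_pos: [0.5587, -0.1268, 0.1325]
ee_rot: [[-0.99, -0.138, 0.001], [-0.138, 0.99, -0.001], [-0.001, -0.001, -1.0]]
wrist_force: [-0.5, -1.4, 6.1]
opening: 0.0231
finger_force: 30.4
```

Still no wall felt, so I'll try +y.

Call:
{"name": "play_rows", "arguments": {"increments": [[0,5,0,0],[0,5,0,0],[0,0,0,0]]}}

```text
time_s: 15.98
tcp_pos: [0.5573, -0.1161, 0.1324]
ee_rot: [[-0.99, -0.139, 0.001], [-0.139, 0.99, 0.0], [-0.001, -0.0, -1.0]]
wrist_force: [0.3, 1.4, 6.5]
opening: 0.0232
finger_force: 30.5
```

Call:
{"name": "play_rows", "arguments": {"increments": [[0,8,0,0],[0,8,0,0],[0,8,0,0],[0,2,0,0],[0,0,0,0]]}}

```text
time_s: 16.6
tcp_pos: [0.5538, -0.09, 0.1323]
ee_rot: [[-0.99, -0.139, 0.002], [-0.139, 0.99, 0.0], [-0.002, 0.0, -1.0]]
wrist_force: [2.0, 1.0, 5.5]
opening: 0.0232
finger_force: 30.6
```

Call:
{"name": "play_rows", "arguments": {"increments": [[0,3,0,0],[-5,0,0,0],[-5,0,0,0],[0,0,0,0]]}}

```text
time_s: 17.1
tcp_pos: [0.5631, -0.0861, 0.1322]
ee_rot: [[-0.99, -0.139, 0.001], [-0.139, 0.99, -0.0], [-0.001, -0.0, -1.0]]
wrist_force: [0.4, -0.5, 7.5]
opening: 0.0233
finger_force: 30.7
```

Moved freely into the third leg.

Call:
{"name": "play_rows", "arguments": {"increments": [[-8,0,0,0],[-8,0,0,0],[-8,0,0,0],[-8,0,0,0],[-6,0,0,0],[-3,0,0,0],[0,0,0,0]]}}

```text
time_s: 17.98
tcp_pos: [0.6035, -0.0807, 0.1323]
ee_rot: [[-0.99, -0.139, 0.001], [-0.139, 0.99, -0.0], [-0.001, -0.0, -1.0]]
wrist_force: [-0.0, -0.9, 6.8]
opening: 0.0232
finger_force: 30.7
```

Call:
{"name": "play_rows", "arguments": {"increments": [[-2,0,0,0],[-2,0,0,0],[0,0,0,0]]}}

```text
time_s: 18.35
tcp_pos: [0.6069, -0.0803, 0.1322]
ee_rot: [[-0.99, -0.138, -0.0], [-0.138, 0.99, -0.001], [0.0, -0.0, -1.0]]
wrist_force: [-1.6, -1.6, 8.2]
opening: 0.0231
finger_force: 30.9
```

Call:
{"name": "play_rows", "arguments": {"increments": [[-3,0,0,0],[0,0,0,0]]}}

```text
time_s: 18.6
tcp_pos: [0.6077, -0.0802, 0.1321]
ee_rot: [[-0.99, -0.138, -0.005], [-0.138, 0.99, -0.001], [0.005, -0.0, -1.0]]
wrist_force: [-10.0, -1.6, 15.0]
opening: 0.023
finger_force: 31.6
```

The end stop is felt (10 N). Now I'll back the command off, release and retreat upward.

Call:
{"name": "play_rows", "arguments": {"increments": [[3,0,0,0],[0,0,0,0]]}}

```text
time_s: 18.85
tcp_pos: [0.6069, -0.0802, 0.1323]
ee_rot: [[-0.99, -0.138, -0.0], [-0.138, 0.99, -0.0], [0.0, -0.0, -1.0]]
wrist_force: [-1.2, -1.5, 8.0]
opening: 0.0232
finger_force: 30.7
```

Call:
{"name": "play_rows", "arguments": {"increments": [[0,0,0,0],[0,0,0,0],[0,0,0,0],[0,0,0,0],[0,0,-20,0],[0,0,-40,0],[0,0,-40,0],[0,0,-40,0],[0,0,-40,0],[0,0,0,0]], "jaw": 1}}

```text
time_s: 20.1
tcp_pos: [0.6086, -0.0802, 0.3152]
ee_rot: [[-0.99, -0.138, 0.006], [-0.138, 0.99, -0.0], [-0.006, -0.001, -1.0]]
wrist_force: [-0.6, 0.1, 0.1]
opening: 0.0856
finger_force: 0.0
```

```bash
python3 - <<'E'
from h import *
s,f,T,P=look("w6");print(s["tcp_pos"],s["time_s"])
E
```

```text
gate_run 0.71 [215.  57.] [ 0.5072 -0.1343]
gate_turn1 0.95 [251. 106.] [ 0.5512 -0.0901]
gate_turn2 0.95 [251. 106.] [ 0.5512 -0.0901]
gate_lock 0.62 [252. 153.] [ 0.6025 -0.0824]
zero_mark 0.7 [378. 166.] [0.6008 0.0711]
dial_axis 0.69 [387. 108.] [0.533 0.063]
lever_top 0.84 [250. 172.] [ 0.6045 -0.0833]
plate 0.84 [300. 218.] [ 0.675  -0.0124]
mixer 0.86 [295. 142.] [ 0.597  -0.0223]
[ 0.60855994 -0.08019621  0.31518342] 20.1
```

View pics/w6.png

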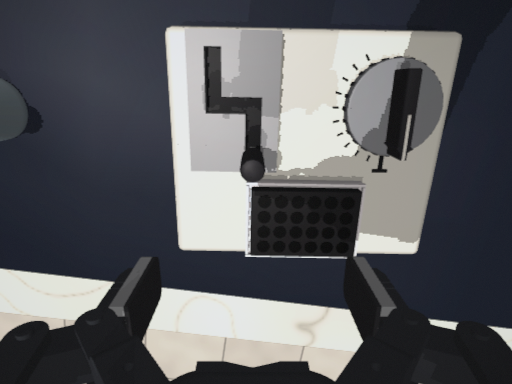

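The picture shows the lever at the far notch (251,170). The plate still lies in its rim (305,220), and the dial's white line (405,140) points at the T (379,165), leaning only through parallax. The gripper is clear of everything, so I'll hand in.

```bash
python3 -c "
from bench import order
print(order.finish_job())"
```

```text
the job is handed in; nothing more can be done
None
```

The job is handed in: the dial is back at the zero mark (about 2° past it by my estimate, within the 4.6° allowed), the lock lever is against the end of its far notch, and the plate still sat in its rim in the last picture; no verdict was returned.

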